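Fetch the loupe from behind the ink

ROBOT

A 6-joint arm with a two-finger parallel gripper is mounted at the origin on the work surface. World frame = base frame: x ahead of the robot, y to its left, z up, the work surface at z = 0. Lengths are in m, angles in rad, forces in N, time in s.
With the tool pointing down it reaches from about 0.25 to 0.775 m from the base axis. Payload 4 kg.
Tool frame: the origin (TCP) lies at the very end of the fingers, on their centre line; the grasp point (between the pads) lies 19 mm behind it; z points along the fingers, y is the line along which they close (so a half turn about z gives the same grasp; the last joint's range is limited). The gripper opens to 94 mm and grips with 3 to 60 N. Pads are 16 mm wide; open, the fingers measure 119 mm over their backs; the gripper's body (75 mm by 177 mm) begins 78 mm behind the grasp point.
Start: joints at [1.207, 0.087, 1.371, -0, 1.684, -0.103], TCP at [0.142, 0.531, 0.206] pointing down, gripper open.
Joint ranges: [-3.1, 3.1], [-0.76, 2.03], [0.27, 2.55], [-1.08, 4.22], [0.17, 2.65], [-2.57, 2.57]. Speed limits (rad/s): [2.79, 2.79, 3.14, 3.14, 3.14, 3.14].

INTERFACE

Orientations are given as [roll, pitch, yaw] about the fixed x, y, z axes, in that order (R = Rz(yaw) Ry(pitch) Rx(roll)).
In Python, from bench import robot, vision gives the robot as it stands.
- The arm moves only by the shell command python3 -m crank 'ROWS'. ROWS is JSON, a list of rows, each a list of 3 entries, a list of its own where there are three numbers: the closure, from 0 (fully open) to 1 (shut), then the shift along the tool's x, y, z in m, then the turn, a rotation vector about the tool's x, y, z in degrees. A call has 1 to 8 rows; each row shifts and turns the commanded pose from where the row before left it, along the tool's axes as they then stand; what a row does not reach is not made up. A row lasts 1/10 s, in which the tool goes at most 50 mm and 8.59 degrees, less where a joint would pass 70% of its speed; a pose out of reach is approached as far as the arm can. A call with a gripper value outside its range is refused whole. The fingers move at their own pace and stop on an object; the grip force is fixed at half the most. Time passes only in rows, so rows that do not move let the fingers close. It gives the time, the measured TCP pose, the force, the opening and the grip force at its end, in the units of the state.
- robot.get_obs(): the state, without advancing time (a new reading comes with each control period).
- vision.snapshot(name): name is "side" or "top" or "wrist"; returns a dict with "color" (480x640x3 uint8, red, green, blue), "z_map" (480x640 float32, m along the optical axis (not along the pixel's ray), 0 where there is no reading), "fx", "fy", "cx", "cy" (pixels), "R" (3x3) and "t" (3): a world point X has camera coordinates R X + t. Camera axes: x right, y down, z forward; pixel columns grow to the right and rows downward; lengths in m; the calibration is good to about 2 mm. A picture is of the moment at which its call begins.
- robot.close_job(): hands the job in; it is judged then, once.
The state is a dict: "time": time; "joint_positions": joint angles; "qvel": joint speeds; "joint_torque": joint torques, N m; "tool_pos": TCP position; "ee_rot": TCP orientation; "wrist_force": force on the tool from outside, world axes, zero at the start; "wrist_torque": the same for the moment, N m; "width": finger opening in m; "finger_force": force on a finger pad.
Only numpy, scipy, OpenCV 4.12 (cv2) and the standard library are available. Lean on these libraries where they do the work, as an engineer would, in place of code of your own. Each camera call takes 0.05 s, during which the arm holds its last target. There are 200 camera calls.

TASK

Move the cyan, magenta and yellow ink cartridges off the stand and stand all three on the grey side mat; only then take the loupe from behind them and stand it on the purple ring in the middle of the proof. Then put each cartridge back upright on the pad of its own colour, centred and square as it stood before, leaving the loupe on the ring. Set things down rather than dropping them, tip nothing over, and leave the black cartridge alone.

Things in the scene. Friction and masses are not known exactly. Their poses are not given: they have to be found in the camera images.
- ink_cyan: cyan ink cartridge: upright cyan box with white labels on its sides, 62 (its x) x 34 (its y) x 100 mm tall, about 0.18 kg. Origin: centre of its underside; z up. At the start it stands on the cyan pad, its x along the pad's x; cartridges next to each other in the row have 40 mm between their faces, along y.
- ink_magenta: magenta ink cartridge: upright magenta box with white labels on its sides, 62 (its x) x 34 (its y) x 100 mm tall, about 0.18 kg. Origin: centre of its underside; z up. At the start it stands on the magenta pad, its x along the pad's x; cartridges next to each other in the row have 40 mm between their faces, along y.
- ink_yellow: yellow ink cartridge: upright yellow box with white labels on its sides, 62 (its x) x 34 (its y) x 100 mm tall, about 0.18 kg. Origin: centre of its underside; z up. At the start it stands on the yellow pad, its x along the pad's x; cartridges next to each other in the row have 40 mm between their faces, along y.
- ink_black: Black ink cartridge, same 62 x 34 x 100 mm shape, standing at one end of the same row, directly on the aluminium stand, not in the way. It stays where it is. Origin: centre of its underside.
- loupe: Print loupe: black upright cylinder, 38 mm diameter, 42 mm tall, steel rim and pale blue lens on top, about 0.09 kg. Origin: centre of its underside. At the start it stands on the aluminium stand (top 10 mm above the table) behind the row, as seen from the robot, about 15 mm from the backs of the coloured cartridges; behind it the stand is open but for a rim reaching 6 mm above the stand's top, at least 30 mm from the loupe.
- pad_cyan: Cyan pad, the cyan cartridge's own place: flat plate 78 (x) x 50 (y) x 4 mm fixed on the stand; an 8 mm border shows round the cartridge. Origin: centre of its underside; its top is 4 mm higher and 14 mm above the table. x points away from the robot, across the row.
- pad_magenta: Magenta pad, the magenta cartridge's own place: flat plate 78 (x) x 50 (y) x 4 mm fixed on the stand; an 8 mm border shows round the cartridge. Origin: centre of its underside; its top is 4 mm higher and 14 mm above the table. x points away from the robot, across the row.
- pad_yellow: Yellow pad, the yellow cartridge's own place: flat plate 78 (x) x 50 (y) x 4 mm fixed on the stand; an 8 mm border shows round the cartridge. Origin: centre of its underside; its top is 4 mm higher and 14 mm above the table. x points away from the robot, across the row.
- mat: Dark grey rubber mat with two thin white lines, the side area: 260 (x) x 130 (y) x 4 mm, fixed flat on the table to the left or right of the stand. Origin: centre of its underside; x along its length; top 4 mm above the table.
- proof: White printed proof board, 200 x 150 x 4 mm, fixed flat on the table on the other side of the stand, with a purple ring (62 mm outer diameter) and cross-hairs at its centre. Origin: centre of its underside, under the middle of the ring; top 4 mm above the table.
Not all that is in view belongs to the job. There is more than one size of the ink_magenta; the one meant has the size given above.

How it is judged:
On the way, in this order (a step that is already met when the one before it is completed fails the run):
1. all three coloured cartridges stand released on the side mat, the loupe still in its place (x of ink_cyan in the frame of mat between -0.12 and 0.12 m and y of ink_cyan in the frame of mat between -0.057 and 0.057 m and z of ink_cyan in the frame of mat between 0 and 0.008 m and angle between each of ink_cyan, ink_magenta, ink_yellow's own z axis and vertical below 0.1 rad and linear speed of each of ink_cyan, ink_magenta, ink_yellow below 0.02 m/s and angular speed of each of ink_cyan, ink_magenta, ink_yellow below 0.2 rad/s and contact force between the fingers and ink_cyan below 0.1 N and x of ink_magenta in the frame of mat between -0.12 and 0.12 m and y of ink_magenta in the frame of mat between -0.057 and 0.057 m and z of ink_magenta in the frame of mat between 0 and 0.008 m and contact force between the fingers and ink_magenta below 0.1 N and x of ink_yellow in the frame of mat between -0.12 and 0.12 m and y of ink_yellow in the frame of mat between -0.057 and 0.057 m and z of ink_yellow in the frame of mat between 0 and 0.008 m and contact force between the fingers and ink_yellow below 0.1 N and distance of loupe from where it was at the start of the episode below 0.012 m), for 0.2 s.
2. the loupe stands released on the proof's ring while the three cartridges wait on the mat (horizontal distance between loupe and proof below 0.012 m and angle between each of loupe, ink_cyan, ink_magenta, ink_yellow's own z axis and vertical below 0.1 rad and z of loupe in the frame of proof between 0.001 and 0.008 m and linear speed of each of loupe, ink_cyan, ink_magenta, ink_yellow below 0.02 m/s and angular speed of each of loupe, ink_cyan, ink_magenta, ink_yellow below 0.2 rad/s and contact force between the fingers and loupe below 0.1 N and x of ink_cyan in the frame of mat between -0.12 and 0.12 m and y of ink_cyan in the frame of mat between -0.057 and 0.057 m and z of ink_cyan in the frame of mat between 0 and 0.008 m and contact force between the fingers and ink_cyan below 0.1 N and x of ink_magenta in the frame of mat between -0.12 and 0.12 m and y of ink_magenta in the frame of mat between -0.057 and 0.057 m and z of ink_magenta in the frame of mat between 0 and 0.008 m and contact force between the fingers and ink_magenta below 0.1 N and x of ink_yellow in the frame of mat between -0.12 and 0.12 m and y of ink_yellow in the frame of mat between -0.057 and 0.057 m and z of ink_yellow in the frame of mat between 0 and 0.008 m and contact force between the fingers and ink_yellow below 0.1 N), for 0.2 s.
At the end, for the whole second after the job is handed in: Loupe upright within 12 mm of the ring's middle; each coloured cartridge upright on its own colour's pad, within 12 mm of centre and 0.2 rad of square (either way round); black cartridge within 12 mm of its start; all released and at rest (horizontal distance between loupe and proof below 0.012 m and angle between each of loupe, ink_cyan, ink_magenta, ink_yellow, ink_black's own z axis and vertical below 0.1 rad and z of loupe in the frame of proof between 0.001 and 0.008 m and linear speed of each of loupe, ink_cyan, ink_magenta, ink_yellow below 0.02 m/s and angular speed of each of loupe, ink_cyan, ink_magenta, ink_yellow below 0.2 rad/s and contact force between the fingers and loupe below 0.1 N and horizontal distance between ink_cyan and pad_cyan below 0.012 m and angle between the x axis of ink_cyan and the x axis of pad_cyan, either way round below 0.2 rad and z of ink_cyan in the frame of pad_cyan between 0.001 and 0.008 m and contact force between the fingers and ink_cyan below 0.1 N and horizontal distance between ink_magenta and pad_magenta below 0.012 m and angle between the x axis of ink_magenta and the x axis of pad_magenta, either way round below 0.2 rad and z of ink_magenta in the frame of pad_magenta between 0.001 and 0.008 m and contact force between the fingers and ink_magenta below 0.1 N and horizontal distance between ink_yellow and pad_yellow below 0.012 m and angle between the x axis of ink_yellow and the x axis of pad_yellow, either way round below 0.2 rad and z of ink_yellow in the frame of pad_yellow between 0.001 and 0.008 m and contact force between the fingers and ink_yellow below 0.1 N and distance of ink_black from where it was at the start of the episode below 0.012 m); the robot touches nothing.
It fails at once if the black cartridge is moved by more than 12 mm (distance of ink_black from where it was at the start of the episode above 0.012 m).
It fails at once if a cartridge or the loupe lies tipped over (more than 0.6 rad), out of the fingers ((angle between ink_cyan's own z axis and vertical above 0.6 rad and contact force between the fingers and ink_cyan below 0.01 N) or (angle between ink_magenta's own z axis and vertical above 0.6 rad and contact force between the fingers and ink_magenta below 0.01 N) or (angle between ink_yellow's own z axis and vertical above 0.6 rad and contact force between the fingers and ink_yellow below 0.01 N) or (angle between ink_black's own z axis and vertical above 0.6 rad and contact force between the fingers and ink_black below 0.01 N) or (angle between loupe's own z axis and vertical above 0.6 rad and contact force between the fingers and loupe below 0.01 N)).
It fails at once if a cartridge or the loupe is dropped (out of the fingers with its underside more than 60 mm above the table) ((height (world z) of ink_cyan above 0.06 m and contact force between the fingers and ink_cyan below 0.01 N) or (height (world z) of ink_magenta above 0.06 m and contact force between the fingers and ink_magenta below 0.01 N) or (height (world z) of ink_yellow above 0.06 m and contact force between the fingers and ink_yellow below 0.01 N) or (height (world z) of loupe above 0.06 m and contact force between the fingers and loupe below 0.01 N)).
It also fails if it takes over 141 s, if anything falls off the work surface, if the arm or the gripper's body presses on something with over 40 N, if the wrist force passes 120 N, or if a joint passes its speed limit or range.

## Working session

There is one attempt and no reset: what is moved stays moved. The work goes in short steps, Python scripts to look and compute and a shell command to move; the robot and the scene stay as the last step left them, time stands still between calls to the robot, and variables do not carry over. Pictures are saved under pics/ and viewed, at most 14 in all, crops included, and the job is handed in when it is done.

```bash
mkdir -p pics; cat > h.py <<'E'
import numpy as np, cv2
from bench import robot, vision
def snap(n,f=None):
    s=vision.snapshot(n)
    if f: cv2.imwrite('pics/'+f,s['color'][:,:,::-1])
    z=s['z_map'].astype(float); v,u=np.mgrid[:480,:640]
    P=np.stack([(u-s['cx'])/s['fx']*z,(v-s['cy'])/s['fy']*z,z],-1)
    W=(P-s['t'])@s['R']; W[z==0]=np.nan
    s['W']=W; return s
E
python3 - <<'E'
from h import *
for n in('top','side'):
    s=snap(n,n+'1.png'); np.savez('%s1.npz'%n,W=s['W'],c=s['color']); print(n,-s['R'].T@s['t'])
o=robot.get_obs(); print(o)
E
```

```text
top [0.37273671 0.0028723  1.039019  ]
side [ 0.36055113 -0.82405895  0.60747822]
{'time': 0.1, 'joint_positions': array([ 1.20690311e+00,  8.78978699e-02,  1.37209263e+00, -1.26760010e-05,
        1.68357013e+00, -1.03135933e-01]), 'qvel': array([ 8.81810061e-04, -5.05202693e-04, -4.77654540e-03, -2.21982524e-03,
       -2.27856143e-03, -2.00539690e-05]), 'joint_torque': array([ 2.60725603e-03, -3.41254592e+01, -3.03300261e+01,  7.19662732e-02,
        3.04382737e-02, -1.00194500e-04]), 'tool_pos': array([0.14165205, 0.53094671, 0.20441735]), 'ee_rot': array([-3.13963383e+00, -1.90078518e-04,  2.88083377e+00]), 'wrist_force': array([0.5122602 , 0.38687765, 0.94955613]), 'wrist_torque': array([-0.01226863,  0.02487718,  0.00583545]), 'finger_force': 0.0, 'width': 0.09384142570278721}
```

View pics/top1.png

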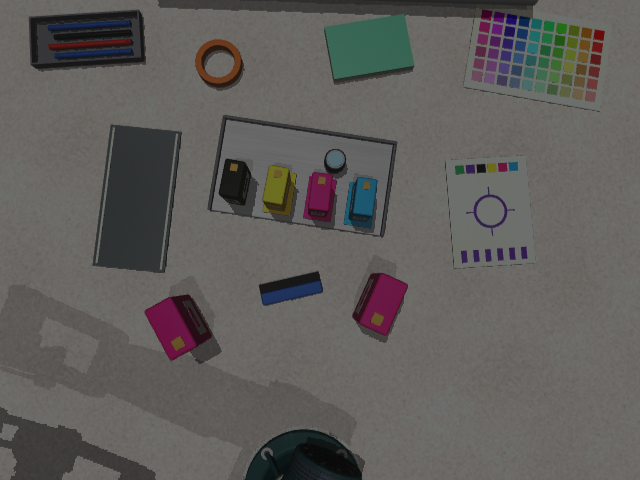

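View pics/side1.png

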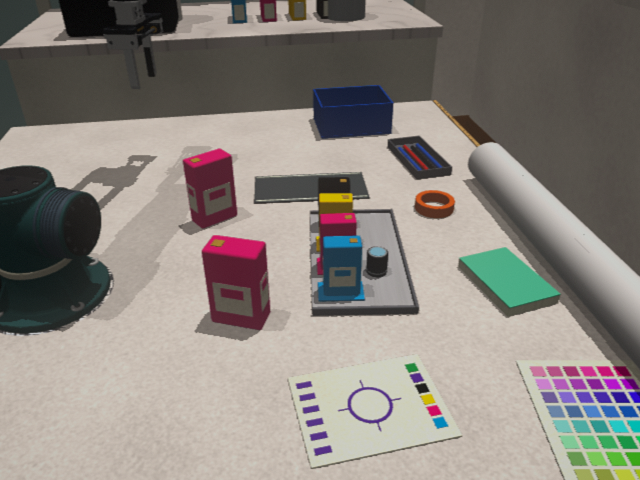

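Top view: magenta candidates are the box on the stand at (320,195) and two loose boxes at (178,325) and (380,303), which look larger. The stand one sits on a magenta pad and looks the right size, so I'll measure all three. The mat is at (138,198), the ring at (490,211) and the loupe at (335,160).

```bash
cat >> h.py <<'E'
def rect(W,m):
    p=(W[m][:,:2]*1000).astype(np.float32); (c,sz,a)=cv2.minAreaRect(p)
    if sz[0]<sz[1]: sz=sz[::-1]; a+=90
    a=(a+90)%180-90
    return np.round(c,1),np.round(sz,1),round(a,1),round(float(np.nanmedian(W[m][:,2]))*1000,1),len(p)
def box(u0,v0,u1,v1):
    m=np.zeros((480,640),bool); m[v0:v1,u0:u1]=1; return m
def near(W,x,y,r): return np.hypot(W[...,0]-x,W[...,1]-y)<r
E
python3 - <<'E'
from h import *
d=np.load('top1.npz');W,c=d['W'],d['c']; z=W[...,2]
B=dict(black=(215,150,252,210),yel=(255,155,300,218),mag=(302,160,343,228),cy=(343,165,382,232),bigA=(140,285,215,365),bigB=(350,265,412,340))
for k,b in B.items():
    m=box(*b); zz=z[m]; t=np.nanpercentile(zz,97); print(k,rect(W,m&(z>t-.006)),t)
m=box(322,145,350,176)&(z>.045)&(z<.06); print('loupe',rect(W,m))
hsv=cv2.cvtColor(c,cv2.COLOR_RGB2HSV).astype(int)
g=c.max(-1)
m=box(80,115,195,280)&(z>.0025)&(z<.008)
m=cv2.morphologyEx(m.astype(np.uint8),cv2.MORPH_OPEN,np.ones((5,5)))>0; print('mat',rect(W,m))
p=box(465,185,515,238)&(hsv[...,0]>120)&(hsv[...,0]<150)&(hsv[...,1]>70); print('ring',rect(W,p))
p=box(435,145,545,275)&(z>.0025)&(z<.008);p=cv2.morphologyEx(p.astype(np.uint8),cv2.MORPH_OPEN,np.ones((5,5)))>0; print('proof',rect(W,p))
m=box(200,110,405,240)&(z>.006)&(z<.02);m=cv2.morphologyEx(m.astype(np.uint8),cv2.MORPH_OPEN,np.ones((3,3)))>0; print('stand',rect(W,m))
x=cv2.resize(d['c'][110:350,130:430,::-1],None,fx=2,fy=2,interpolation=2);cv2.imwrite('pics/crop1.png',x)
E
```

```text
black (array([532.5, 131.6]), array([62.4, 34. ]), -8.4, 110.4, 746) 0.11265738980572135
yel (array([522.8,  59.2]), array([61.8, 34.1]), -9.5, 114.2, 759) 0.11618859426452631
mag (array([514.1, -14.2]), array([62.3, 33.9]), -5.2, 114.2, 763) 0.11615701525185271
cy (array([507.7, -87.3]), array([62.2, 33.9]), -6.3, 114.0, 759) 0.11598638690426354
bigA (array([289.3, 213. ]), array([88.2, 49.4]), 30.7, 143.1, 1753) 0.14514582613208193
bigB (array([ 335. , -116.9]), array([88.3, 48.5]), -22.8, 142.9, 1690) 0.1452363213307266
loupe (array([580.3, -40.1]), array([36.5, 36.3]), -40.1, 52.9, 364)
mat (array([503.5, 312.5]), array([240.2, 122.7]), -0.6, 4.9, 893)
ring (array([ 504.3, -327.7]), array([60.2, 59.5]), -42.2, 4.5, 281)
proof (array([ 530.7, -317.7]), array([144.3,  81.9]), 13.7, 4.6, 456)
stand (array([558.7,  17. ]), array([323.2, 178. ]), 82.6, 10.8, 12355)
```

View pics/crop1.png

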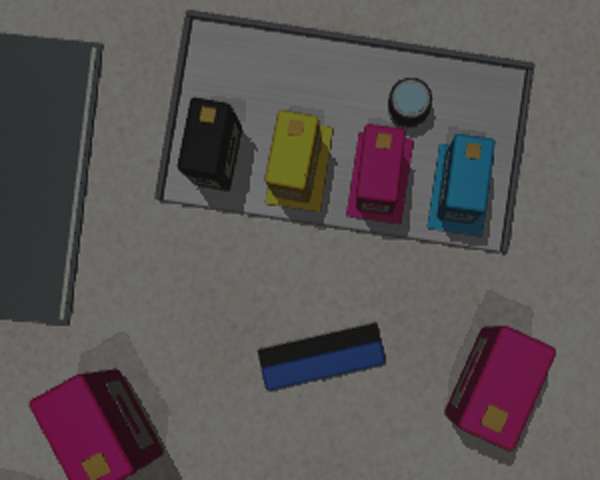

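The crop shows the magenta on the stand (top 62x34 mm, z 114) on its own pad. The other two measure 88x49 mm and 143 mm tall, so they are decoys. I'll get the mat's pose from its corners and then work out the first move.

```bash
cat >> h.py <<'E'
def to(x,y,z=None,yaw=173.2):
    o=robot.get_obs(); p=o['tool_pos']*1000; r,pi,ya=o['ee_rot']
    from scipy.spatial.transform import Rotation as Ro
    R=Ro.from_euler('xyz',[r,pi,ya]); z=p[2] if z is None else z
    d=R.inv().apply(np.array([x,y,z])-p)
    T=Ro.from_euler('xyz',[180,0,yaw],degrees=True)
    rv=(R.inv()*T).as_rotvec(degrees=True)
    d2=T.inv().apply(np.array([x,y,z])-p)
    print('t',round(o['time'],2),'tcp',p.round(1),'yaw',round(np.degrees(ya),2),'w',round(o['width']*1000,1),'F',round(float(o['finger_force']),1),'wf',o['wrist_force'].round(1),'\n d',d.round(1),'rot',rv.round(2),'d after turn',d2.round(1))
E
python3 - <<'E'
from h import *
d=np.load('top1.npz');W=d['W']
C=np.array([np.nanmedian(W[v-2:v+3,u-2:u+3].reshape(-1,3),0) for u,v in[(111,125),(181,131),(165,271),(94,265)]])*1000
print(C.round(1),C.mean(0),[np.linalg.norm(C[i]-C[(i+1)%4]) for i in range(4)],np.degrees(np.arctan2(*(C[0]-C[3])[[1,0]])))
to(523,59,200)
E
```

```text
[[643.  371.3   1.7]
 [636.6 242.8   0.8]
 [377.9 260.2   1.5]
 [385.3 387.2   2.8]] [510.68876982 315.35501909   1.71099771] [np.float64(128.6351071665676), np.float64(259.33892024814156), np.float64(127.28764745008112), np.float64(258.15849939909344)] -3.542320862538653
t 0.1 tcp [141.7 530.9 204.4] yaw 165.06 w 93.8 F 0.0 wf [0.5 0.4 0.9] 
 d [-490.1 -357.7    5. ] rot [-0.11 -0.02 -8.14] d after turn [-434.5 -423.5    4.4]
```

```bash
python3 -m crank '[[0.4,[0,0,0],[0,0,-8.1]],[0.4,[-30,-30,0],[0,0,0]]]'; python3 -c "
from h import *
to(523,59,200)"
```

```text
time: 0.3
tool_pos: [0.1705, 0.4939, 0.2038]
ee_rot: [-3.141, -0.002, 3.031]
wrist_force: [1.8, -1.0, 0.7]
width: 0.0814
finger_force: 0.0
t 0.3 tcp [170.5 493.9 203.8] yaw 173.65 w 81.4 F 0.0 wf [ 1.8 -1.   0.7] 
 d [-398.5 -393.3    3.3] rot [-0.05 -0.13  0.45] d after turn [-401.5 -390.1    3.8]
```

Shifts are in metres, and that row was capped at 50 mm with no harm done. Continuing in metres.

```bash
python3 -m crank '[[0.4,[-0.033,-0.032,0],[0,0,0]],[0.4,[-0.033,-0.032,0],[0,0,0]],[0.4,[-0.033,-0.032,0],[0,0,0]],[0.4,[-0.033,-0.032,0],[0,0,0]],[0.4,[-0.033,-0.032,0],[0,0,0]],[0.4,[-0.033,-0.032,0],[0,0,0]],[0.4,[-0.033,-0.032,0],[0,0,0]],[0.4,[-0.033,-0.032,0],[0,0,0]]]' >/dev/null;  python3 -m crank '[[0.4,[-0.033,-0.032,0],[0,0,0]],[0.4,[-0.033,-0.032,0],[0,0,0]],[0.4,[-0.033,-0.032,0],[0,0,0]],[0.4,[-0.02,-0.02,0],[0,0,0]],[0.4,[0,0,0],[0,0,0]],[0.4,[0,0,0],[0,0,0]]]'; python3 -c "
from h import *
to(523,59,50)"
```

```text
time: 1.7
tool_pos: [0.5083, 0.0769, 0.2047]
ee_rot: [3.141, -0.002, 3.021]
wrist_force: [0.1, -0.2, 0.4]
width: 0.0562
finger_force: 0.0
t 1.7 tcp [508.3  76.9 204.7] yaw 173.09 w 56.2 F 0.0 wf [ 0.1 -0.2  0.4] 
 d [-17.  -16.1 154.7] rot [ 0.02 -0.11 -0.11] d after turn [-16.7 -16.1 154.7]
```

```bash
python3 -m crank '[[0.4,[-0.017,-0.016,0],[0,0,0]],[0.4,[0,0,0.03],[0,0,0]],[0.4,[0,0,0.035],[0,0,0]],[0.4,[0,0,0.035],[0,0,0]],[0.4,[0,0,0.03],[0,0,0]],[0.4,[0,0,0.025],[0,0,0]],[0.4,[0,0,0],[0,0,0]]]' >/dev/null;  python3 -m crank '[[0.8,[0,0,0],[0,0,0]],[0.8,[0,0,0],[0,0,0]],[0.8,[0,0,0],[0,0,0]],[0.8,[0,0,0],[0,0,0]],[0.8,[0,0,0],[0,0,0]]]'; python3 -c "
from h import *
to(523,59,165)"
```

```text
time: 2.9
tool_pos: [0.525, 0.0592, 0.0527]
ee_rot: [3.141, 0.004, 3.022]
wrist_force: [-1.3, -0.2, 5.4]
width: 0.0343
finger_force: 29.6
t 2.9 tcp [525.   59.2  52.7] yaw 173.15 w 34.3 F 29.6 wf [-1.3 -0.2  5.4] 
 d [   1.6   -0.3 -112.3] rot [ 0.03  0.22 -0.05] d after turn [   2.    -0.4 -112.3]
```

```bash
python3 -m crank '[[0.8,[0,0,-0.02],[0,0,0]],[0.8,[0,0,-0.035],[0,0,0]],[0.8,[0,0,-0.035],[0,0,0]],[0.8,[0,0,-0.035],[0,0,0]],[0.8,[-0.003,0.02,0],[0,0,0]],[0.8,[-0.003,0.03,0],[0,0,0]],[0.8,[-0.004,0.035,0],[0,0,0]],[0.8,[-0.004,0.035,0],[0,0,0]]]' >/dev/null;  python3 -m crank '[[0.8,[-0.004,0.035,0],[0,0,0]],[0.8,[-0.004,0.035,0],[0,0,0]],[0.8,[-0.004,0.035,0],[0,0,0]],[0.8,[-0.004,0.031,0],[0,0,0]],[0.8,[0,0,0],[0,0,0]],[0.8,[0,0,0],[0,0,0]]]'; python3 -c "
from h import *
to(585,310,44)"
```

```text
time: 4.3
tool_pos: [0.5834, 0.3099, 0.174]
ee_rot: [-3.14, -0.002, 3.023]
wrist_force: [0.0, -1.8, -2.5]
width: 0.0344
finger_force: 29.6
t 4.3 tcp [583.4 309.9 174. ] yaw 173.22 w 34.4 F 29.6 wf [ 0.  -1.8 -2.5] 
 d [ -1.9   0.5 130. ] rot [-0.1  -0.12  0.02] d after turn [ -1.6   0.3 130. ]
```

```bash
python3 -m crank '[[0.8,[0,0,0.035],[0,0,0]],[0.8,[0,0,0.035],[0,0,0]],[0.8,[0,0,0.03],[0,0,0]],[0.8,[0,0,0.015],[0,0,0]],[0.8,[0,0,0.009],[0,0,0]],[0.8,[0,0,0.003],[0,0,0]],[0.8,[0,0,0],[0,0,0]],[0.8,[0,0,0],[0,0,0]]]'; python3 -c "
from h import *
to(585,310,43)"
```

```text
time: 5.1
tool_pos: [0.5851, 0.3102, 0.0506]
ee_rot: [3.14, 0.003, 3.022]
wrist_force: [-0.5, 0.3, -2.9]
width: 0.0343
finger_force: 29.6
t 5.1 tcp [585.1 310.2  50.6] yaw 173.15 w 34.3 F 29.6 wf [-0.5  0.3 -2.9] 
 d [ 0.1 -0.3  7.6] rot [ 0.1   0.18 -0.05] d after turn [ 0.1 -0.3  7.6]
```

```bash
python3 -m crank '[[0.8,[0,0,0.004],[0,0,0]],[0.8,[0,0,0.002],[0,0,0]],[0.8,[0,0,0],[0,0,0]],[0.8,[0,0,0],[0,0,0]]]';python3 -m crank '[[0.8,[0,0,0.001],[0,0,0]],[0.8,[0,0,0],[0,0,0]],[0.8,[0,0,0],[0,0,0]]]'
```

```text
time: 5.5
tool_pos: [0.5842, 0.31, 0.0428]
ee_rot: [3.141, 0.001, 3.022]
wrist_force: [-0.1, -0.2, -1.2]
width: 0.034
finger_force: 29.7
time: 5.8
tool_pos: [0.5842, 0.31, 0.0428]
ee_rot: [3.141, 0.001, 3.022]
wrist_force: [-2.5, -1.4, 5.7]
width: 0.0338
finger_force: 29.7
```

```bash
python3 -m crank '[[0.4,[0,0,0],[0,0,0]],[0.4,[0,0,0],[0,0,0]],[0.4,[0,0,0],[0,0,0]],[0.4,[0,0,-0.01],[0,0,0]],[0.4,[0,0,-0.03],[0,0,0]],[0.4,[0,0,-0.035],[0,0,0]],[0.4,[0,0,-0.035],[0,0,0]],[0.4,[0,0,-0.03],[0,0,0]]]' >/dev/null;  python3 -m crank '[[0.4,[0.004,-0.042,0],[0,0,0]],[0.4,[0.004,-0.042,0],[0,0,0]],[0.4,[0.004,-0.042,0],[0,0,0]],[0.4,[0.004,-0.042,0],[0,0,0]],[0.4,[0.004,-0.042,0],[0,0,0]],[0.4,[0.004,-0.042,0],[0,0,0]],[0.4,[0.004,-0.04,0],[0,0,0]],[0.4,[0.004,-0.036,0],[0,0,0]]]'; python3 -m crank '[[0.4,[0,0,0],[0,0,0]],[0.4,[0,0,0],[0,0,0]]]'; python3 - <<'E'
from h import *
to(514,-14,50)
s=snap('side','side2.png')
E
```

```text
time: 7.4
tool_pos: [0.5126, -0.0139, 0.1824]
ee_rot: [-3.141, 0.001, 3.022]
wrist_force: [0.7, -0.3, 0.2]
width: 0.0561
finger_force: 0.0
time: 7.6
tool_pos: [0.5132, -0.0124, 0.1822]
ee_rot: [3.141, 0.001, 3.02]
wrist_force: [-0.3, 0.2, 0.6]
width: 0.0566
finger_force: 0.0
t 7.6 tcp [513.2 -12.4 182.2] yaw 173.06 w 56.6 F 0.0 wf [-0.3  0.2  0.6] 
 d [ -0.8  -1.6 132.2] rot [ 0.05  0.07 -0.14] d after turn [ -0.9  -1.5 132.2]
```

View pics/side2.png

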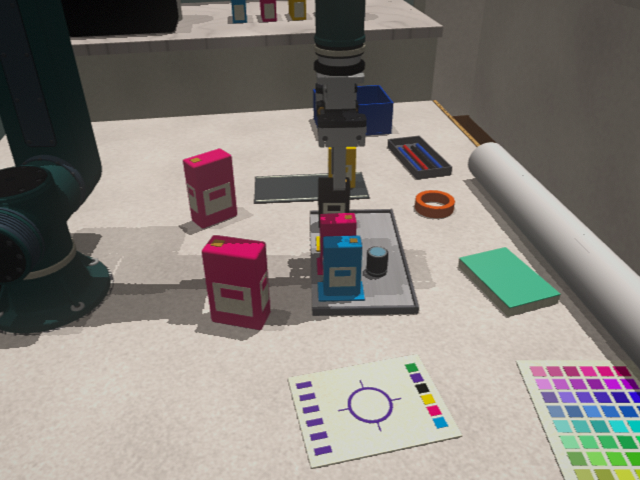

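The yellow cartridge stands on the mat around (345,165), and the gripper is above the magenta one at (338,225).

```bash
python3 -m crank '[[0.4,[0,-0.001,0.03],[0,0,0]],[0.4,[0,0,0.035],[0,0,0]],[0.4,[0,0,0.035],[0,0,0]],[0.4,[0,0,0.03],[0,0,0]],[0.4,[0,0,0],[0,0,0]],[0.4,[0,0,0],[0,0,0]]]' ;  python3 -m crank '[[0.8,[0,0,0],[0,0,0]],[0.8,[0,0,0],[0,0,0]],[0.8,[0,0,0],[0,0,0]],[0.8,[0,0,0],[0,0,0]],[0.8,[0,0,0],[0,0,0]]]'
```

```text
time: 8.25
tool_pos: [0.5132, -0.0119, 0.0517]
ee_rot: [3.141, -0.001, 3.024]
wrist_force: [0.3, -0.3, 1.6]
width: 0.0567
finger_force: 0.0
time: 8.75
tool_pos: [0.5142, -0.0134, 0.0532]
ee_rot: [-3.141, 0.003, 3.022]
wrist_force: [-1.1, -0.4, 5.6]
width: 0.034
finger_force: 29.9
```

```bash
python3 -m crank '[[0.8,[0,0,-0.02],[0,0,0]],[0.8,[0,0,-0.035],[0,0,0]],[0.8,[0,0,-0.035],[0,0,0]],[0.8,[0,0,-0.035],[0,0,0]],[0.8,[0.003,0.02,0],[0,0,0]],[0.8,[0.004,0.03,0],[0,0,0]],[0.8,[0.004,0.035,0],[0,0,0]],[0.8,[0.004,0.035,0],[0,0,0]]]';  python3 -m crank '[[0.8,[0.005,0.035,0],[0,0,0]],[0.8,[0.005,0.035,0],[0,0,0]],[0.8,[0.005,0.035,0],[0,0,0]],[0.8,[0.005,0.035,0],[0,0,0]],[0.8,[0.004,0.035,0],[0,0,0]],[0.8,[0.004,0.031,0],[0,0,0]],[0.8,[0,0,0],[0,0,0]],[0.8,[0,0,0],[0,0,0]]]'; python3 -c "
from h import *
to(510,315,43)"
```

```text
time: 9.55
tool_pos: [0.5116, 0.1089, 0.1756]
ee_rot: [3.141, -0.002, 3.021]
wrist_force: [0.8, 0.2, -1.4]
width: 0.0338
finger_force: 29.9
time: 10.35
tool_pos: [0.5084, 0.3158, 0.1752]
ee_rot: [-3.14, -0.002, 3.023]
wrist_force: [-0.2, -0.6, -2.3]
width: 0.0339
finger_force: 29.9
t 10.35 tcp [508.4 315.8 175.2] yaw 173.23 w 33.9 F 29.9 wf [-0.2 -0.6 -2.3] 
 d [ -2.   -0.4 132.2] rot [-0.1  -0.12  0.03] d after turn [ -1.7  -0.6 132.2]
```

```bash
python3 -m crank '[[0.8,[0,0,0.035],[0,0,0]],[0.8,[0,0,0.035],[0,0,0]],[0.8,[0,0,0.03],[0,0,0]],[0.8,[0,0,0.015],[0,0,0]],[0.8,[0,0,0.01],[0,0,0]],[0.8,[0,0,0.005],[0,0,0]],[0.8,[0,0,0.002],[0,0,0]],[0.8,[0,0,0.001],[0,0,0]]]';python3 -m crank '[[0.8,[0,0,0.001],[0,0,0]],[0.8,[0,0,0],[0,0,0]],[0.8,[0,0,0],[0,0,0]]]'
```

```text
time: 11.15
tool_pos: [0.5101, 0.3161, 0.0449]
ee_rot: [3.14, 0.002, 3.022]
wrist_force: [-0.7, -0.1, -2.5]
width: 0.0336
finger_force: 29.9
time: 11.45
tool_pos: [0.5095, 0.3161, 0.0433]
ee_rot: [3.141, 0.001, 3.022]
wrist_force: [0.0, -0.1, -0.0]
width: 0.0342
finger_force: 29.9
```

```bash
python3 -m crank '[[0.4,[0,0,0],[0,0,0]],[0.4,[0,0,0],[0,0,0]],[0.4,[0,0,0],[0,0,0]],[0.4,[0,0,-0.01],[0,0,0]],[0.4,[0,0,-0.03],[0,0,0]],[0.4,[0,0,-0.035],[0,0,0]],[0.4,[0,0,-0.035],[0,0,0]],[0.4,[0,0,-0.03],[0,0,0]]]' >/dev/null;  python3 -m crank '[[0.4,[-0.005,-0.042,0],[0,0,0]],[0.4,[-0.005,-0.042,0],[0,0,0]],[0.4,[-0.005,-0.042,0],[0,0,0]],[0.4,[-0.005,-0.042,0],[0,0,0]],[0.4,[-0.005,-0.042,0],[0,0,0]],[0.4,[-0.005,-0.042,0],[0,0,0]],[0.4,[-0.005,-0.042,0],[0,0,0]],[0.4,[-0.005,-0.042,0],[0,0,0]]]'; python3 -m crank '[[0.4,[-0.003,-0.035,0],[0,0,0]],[0.4,[-0.002,-0.028,0],[0,0,0]],[0.4,[0,0,0],[0,0,0]],[0.4,[0,0,0],[0,0,0]]]'; python3 -c "
from h import *
to(508,-87,50)"
```

```text
time: 13.05
tool_pos: [0.5087, -0.0243, 0.1837]
ee_rot: [3.142, 0.002, 3.022]
wrist_force: [0.5, -0.9, 1.1]
width: 0.0565
finger_force: 0.0
time: 13.45
tool_pos: [0.5063, -0.0858, 0.1831]
ee_rot: [3.141, 0.001, 3.021]
wrist_force: [-0.2, 0.4, 0.6]
width: 0.0567
finger_force: 0.0
t 13.45 tcp [506.3 -85.8 183.1] yaw 173.08 w 56.7 F 0.0 wf [-0.2  0.4  0.6] 
 d [ -1.7  -1.1 133.1] rot [ 0.04  0.05 -0.12] d after turn [ -1.8  -1.  133.1]
```

```bash
python3 -m crank '[[0.4,[-0.002,-0.001,0.03],[0,0,0]],[0.4,[0,0,0.035],[0,0,0]],[0.4,[0,0,0.035],[0,0,0]],[0.4,[0,0,0.03],[0,0,0]],[0.4,[0,0,0],[0,0,0]],[0.4,[0,0,0],[0,0,0]]]' ;  python3 -m crank '[[0.8,[0,0,0],[0,0,0]],[0.8,[0,0,0],[0,0,0]],[0.8,[0,0,0],[0,0,0]],[0.8,[0,0,0],[0,0,0]],[0.8,[0,0,0],[0,0,0]]]'
```

```text
time: 14.05
tool_pos: [0.5083, -0.0858, 0.053]
ee_rot: [3.141, -0.0, 3.024]
wrist_force: [-0.2, -0.4, 0.6]
width: 0.0563
finger_force: 0.0
time: 14.55
tool_pos: [0.5092, -0.0874, 0.0542]
ee_rot: [-3.141, 0.003, 3.022]
wrist_force: [-0.0, -0.6, 5.3]
width: 0.0337
finger_force: 30.0
```

```bash
python3 -m crank '[[0.8,[0,0,-0.02],[0,0,0]],[0.8,[0,0,-0.035],[0,0,0]],[0.8,[0,0,-0.035],[0,0,0]],[0.8,[0,0,-0.035],[0,0,0]],[0.8,[0.006,0.02,0],[0,0,0]],[0.8,[0.01,0.035,0],[0,0,0]],[0.8,[0.01,0.035,0],[0,0,0]],[0.8,[0.011,0.035,0],[0,0,0]]]';  python3 -m crank '[[0.8,[0.011,0.035,0],[0,0,0]],[0.8,[0.011,0.035,0],[0,0,0]],[0.8,[0.011,0.035,0],[0,0,0]],[0.8,[0.011,0.035,0],[0,0,0]],[0.8,[0.011,0.035,0],[0,0,0]],[0.8,[0.011,0.035,0],[0,0,0]],[0.8,[0.011,0.035,0],[0,0,0]],[0.8,[0.006,0.026,0],[0,0,0]]]'; python3 -m crank '[[0.8,[0,0,0],[0,0,0]],[0.8,[0,0,0],[0,0,0]]]'; python3 -c "
from h import *
to(435,320,43)"
```

```text
time: 15.35
tool_pos: [0.4854, 0.0426, 0.1766]
ee_rot: [3.141, -0.002, 3.021]
wrist_force: [0.4, 0.3, -1.3]
width: 0.0339
finger_force: 30.0
time: 16.15
tool_pos: [0.4347, 0.3223, 0.1764]
ee_rot: [-3.141, -0.002, 3.024]
wrist_force: [0.8, -0.2, -0.7]
width: 0.0339
finger_force: 30.0
time: 16.35
tool_pos: [0.4356, 0.3203, 0.1764]
ee_rot: [-3.14, -0.001, 3.023]
wrist_force: [0.1, -1.1, -1.4]
width: 0.0335
finger_force: 30.0
t 16.35 tcp [435.6 320.3 176.4] yaw 173.22 w 33.5 F 30.0 wf [ 0.1 -1.1 -1.4] 
 d [ 4.000e-01 -1.000e-01  1.334e+02] rot [-0.11 -0.08  0.02] d after turn [  0.6  -0.3 133.4]
```

```bash
python3 -m crank '[[0.8,[0,0,0.035],[0,0,0]],[0.8,[0,0,0.035],[0,0,0]],[0.8,[0,0,0.03],[0,0,0]],[0.8,[0,0,0.015],[0,0,0]],[0.8,[0,0,0.01],[0,0,0]],[0.8,[0,0,0.005],[0,0,0]],[0.8,[0,0,0.002],[0,0,0]],[0.8,[0,0,0.001],[0,0,0]]]';python3 -m crank '[[0.8,[0,0,0.001],[0,0,0]],[0.8,[0,0,0],[0,0,0]],[0.8,[0,0,0],[0,0,0]]]'
```

```text
time: 17.15
tool_pos: [0.4371, 0.3209, 0.0458]
ee_rot: [3.14, 0.002, 3.022]
wrist_force: [-0.5, 0.1, -2.0]
width: 0.034
finger_force: 30.0
time: 17.45
tool_pos: [0.4365, 0.3208, 0.0442]
ee_rot: [3.141, 0.001, 3.022]
wrist_force: [0.4, 0.1, -0.9]
width: 0.0341
finger_force: 30.0
```

```bash
python3 -m crank '[[0.8,[0,0,0.001],[0,0,0]],[0.8,[0,0,0],[0,0,0]],[0.4,[0,0,0],[0,0,0]],[0.4,[0,0,0],[0,0,0]],[0.4,[0,0,0],[0,0,0]],[0.4,[0,0,-0.01],[0,0,0]],[0.4,[0,0,-0.03],[0,0,0]],[0.4,[0,0,-0.035],[0,0,0]]]'; python3 -m crank '[[0.4,[0,0,-0.035],[0,0,0]],[0.4,[0,0,-0.03],[0,0,0]],[0.4,[-0.019,-0.034,0],[0,0,0]],[0.4,[-0.019,-0.034,0],[0,0,0]],[0.4,[-0.019,-0.034,0],[0,0,0]],[0.4,[-0.019,-0.034,0],[0,0,0]],[0.4,[-0.019,-0.034,0],[0,0,0]],[0.4,[-0.019,-0.034,0],[0,0,0]]]'>/dev/null;  python3 -m crank '[[0.4,[-0.019,-0.034,0],[0,0,0]],[0.4,[-0.019,-0.034,0],[0,0,0]],[0.4,[-0.019,-0.034,0],[0,0,0]],[0.4,[-0.016,-0.034,0],[0,0,0]],[0.3,[0,0,0],[0,0,0]],[0.3,[0,0,0],[0,0,0]]]'; python3 - <<'E'
from h import *
to(580,-40,22)
a=snap('top'); b=snap('wrist')
W=b['W']; z=W[...,2]
m=near(W,.58,-.04,.04)&(z>.045)&(z<.062); print('loupe',rect(W,m))
W=a['W']; z=W[...,2]; m=near(W,.58,-.04,.04)&(z>.045)&(z<.062); print('loupe top',m.sum())
for k,(x,y) in dict(y=(.585,.31),m=(.51,.315),c=(.435,.32)).items(): print(k,rect(W,near(W,x,y,.05)&(z>.096)&(z<.115)))
cv2.imwrite('pics/two.png',np.hstack([a['color'][100:300,80:420,::-1],cv2.resize(b['color'],(400,300))[50:250,:,::-1]]))
E
```

```text
time: 18.25
tool_pos: [0.4352, 0.3199, 0.1172]
ee_rot: [-3.139, -0.003, 3.022]
wrist_force: [0.4, -0.1, -0.7]
width: 0.0568
finger_force: 0.0
time: 19.65
tool_pos: [0.5814, -0.0399, 0.1827]
ee_rot: [3.141, -0.0, 3.02]
wrist_force: [-0.7, 0.5, -0.2]
width: 0.0652
finger_force: 0.0
t 19.65 tcp [581.4 -39.9 182.7] yaw 173.06 w 65.2 F 0.0 wf [-0.7  0.5 -0.2] 
 d [  1.3  -0.3 160.7] rot [ 0.04 -0.01 -0.14] d after turn [  1.4  -0.2 160.7]
loupe (array([579.9, -39.8]), array([36.8, 36.3]), -6.4, 52.0, 1275)
loupe top 364
y (array([574.5, 311.7]), array([78.1, 35.3]), -8.2, 104.3, 843)
m (array([510. , 316.3]), array([99.6, 36.1]), -5.1, 104.3, 979)
c (array([444.7, 320.1]), array([80.5, 35.2]), -6.6, 104.1, 903)
```

View pics/two.png

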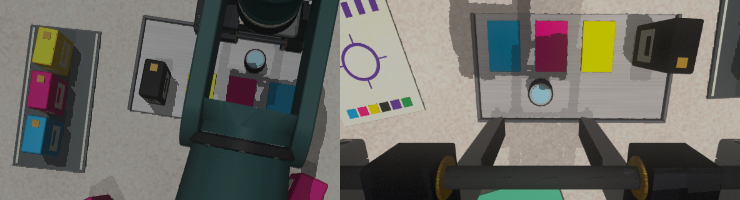

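All three cartridges stand in a line on the mat (left half at (50,50), (45,92), (40,135)). The loupe is between the open fingers at (540,93), and both cameras put it at (580,-40). Next I grasp it.

```bash
python3 -m crank '[[0.3,[0.001,0,0.03],[0,0,0]],[0.3,[0,0,0.035],[0,0,0]],[0.3,[0,0,0.035],[0,0,0]],[0.3,[0,0,0.035],[0,0,0]],[0.3,[0,0,0.02],[0,0,0]],[0.3,[0,0,0.008],[0,0,0]],[0.3,[0,0,0],[0,0,0]],[0.3,[0,0,0],[0,0,0]]]' ;  python3 -m crank '[[0.8,[0,0,0],[0,0,0]],[0.8,[0,0,0],[0,0,0]],[0.8,[0,0,0],[0,0,0]],[0.8,[0,0,0],[0,0,0]],[0.8,[0,0,0],[0,0,0]]]'; python3 -c "
from h import *
to(504.3,-327.7,150)"
```

```text
time: 20.55
tool_pos: [0.5814, -0.0387, 0.0212]
ee_rot: [3.142, 0.003, 3.023]
wrist_force: [-0.8, -0.5, 0.2]
width: 0.0656
finger_force: 0.0
time: 21.05
tool_pos: [0.5807, -0.0396, 0.0201]
ee_rot: [-3.141, 0.001, 3.022]
wrist_force: [-0.3, 0.3, 2.2]
width: 0.0374
finger_force: 30.0
t 21.05 tcp [580.7 -39.6  20.1] yaw 173.15 w 37.4 F 30.0 wf [-0.3  0.3  2.2] 
 d [  41.3 -295.2 -129.8] rot [-0.02  0.06 -0.05] d after turn [  41.7 -295.1 -129.9]
```

```bash
python3 -m crank '[[0.8,[0,0,-0.02],[0,0,0]],[0.8,[0,0,-0.04],[0,0,0]],[0.8,[0,0,-0.04],[0,0,0]],[0.8,[0,0,-0.03],[0,0,0]],[0.8,[0.003,-0.02,0],[0,0,0]],[0.8,[0.004,-0.03,0],[0,0,0]],[0.8,[0.005,-0.035,0],[0,0,0]],[0.8,[0.005,-0.035,0],[0,0,0]]]';  python3 -m crank '[[0.8,[0.005,-0.035,0],[0,0,0]],[0.8,[0.005,-0.035,0],[0,0,0]],[0.8,[0.005,-0.035,0],[0,0,0]],[0.8,[0.005,-0.035,0],[0,0,0]],[0.8,[0.005,-0.035,0],[0,0,0]],[0.8,[0,0,0],[0,0,0]],[0.8,[0,0,0],[0,0,0]]]'; python3 - <<'E'
from h import *
to(504.3,-327.7,14)
b=snap('wrist'); W=b['W']; z=W[...,2]
c=b['color']; hsv=cv2.cvtColor(c,cv2.COLOR_RGB2HSV).astype(int)
m=(hsv[...,0]>120)&(hsv[...,0]<150)&(hsv[...,1]>70)&near(W,.504,-.328,.035); print('ring',rect(W,m))
for k,h0,h1,x,y in(('c',92,108,.508,-.087),('m',155,175,.514,-.014),('y',24,34,.523,.059)):
    m=(hsv[...,0]>h0)&(hsv[...,0]<h1)&(hsv[...,1]>120)&near(W,x,y,.055)&(z<.03); print(k, m.sum(), rect(W,m) if m.sum()>20 else '')
cv2.imwrite('pics/w3.png',c[:,:,::-1])
E
```

```text
time: 21.85
tool_pos: [0.5486, -0.1571, 0.149]
ee_rot: [3.141, -0.001, 3.023]
wrist_force: [0.3, -0.4, -0.4]
width: 0.0374
finger_force: 30.0
time: 22.55
tool_pos: [0.503, -0.3274, 0.1487]
ee_rot: [3.14, -0.001, 3.02]
wrist_force: [-0.4, 0.3, -0.7]
width: 0.0373
finger_force: 30.0
t 22.55 tcp [ 503.  -327.4  148.7] yaw 173.06 w 37.3 F 30.0 wf [-0.4  0.3 -0.7] 
 d [ -1.5  -0.4 134.7] rot [ 0.09 -0.05 -0.14] d after turn [ -1.3  -0.2 134.7]
ring (array([ 500.7, -327.3]), array([63. , 58.2]), 70.7, 269.3, 1530)
c 4628 (array([505.6, -87.8]), array([77.1, 54.1]), -7.0, 13.4, 4628)
m 732 (array([514.6, -34.1]), array([71.6, 16. ]), -6.0, 13.1, 732)
y 0
```

View pics/w3.png

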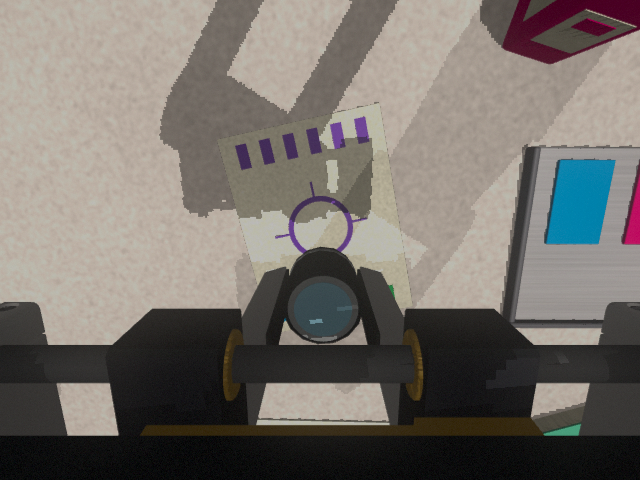

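The ring at (320,227) lies straight ahead and below the held loupe at (322,308). The cyan pad measures (506,-88) mm with yaw -7°, which agrees with the first measurement.

```bash
python3 -m crank '[[0.8,[-0.001,0,0.035],[0,0,0]],[0.8,[0,0,0.035],[0,0,0]],[0.8,[0,0,0.03],[0,0,0]],[0.8,[0,0,0.015],[0,0,0]],[0.8,[0,0,0.01],[0,0,0]],[0.8,[0,0,0.006],[0,0,0]],[0.8,[0,0,0],[0,0,0]],[0.8,[0,0,0],[0,0,0]]]';python3 -m crank '[[0.8,[0,0,0.002],[0,0,0]],[0.8,[0,0,0.001],[0,0,0]],[0.8,[0,0,0],[0,0,0]],[0.8,[0,0,0],[0,0,0]]]'
```

```text
time: 23.4
tool_pos: [0.5054, -0.3278, 0.02]
ee_rot: [-3.14, 0.002, 3.022]
wrist_force: [0.3, 0.3, -1.1]
width: 0.0375
finger_force: 30.0
time: 23.8
tool_pos: [0.5045, -0.3274, 0.0156]
ee_rot: [-3.142, 0.0, 3.022]
wrist_force: [-0.3, 0.4, -1.3]
width: 0.0373
finger_force: 30.0
```

```bash
python3 -m crank '[[0.8,[0,0,0.001],[0,0,0]],[0.8,[0,0,0],[0,0,0]],[0.8,[0,0,0],[0,0,0]]]';python3 -m crank '[[0.8,[0,0,0.001],[0,0,0]],[0.8,[0,0,0],[0,0,0]],[0.8,[0,0,0],[0,0,0]]]'
```

```text
time: 24.1
tool_pos: [0.5044, -0.3272, 0.0144]
ee_rot: [3.141, -0.0, 3.022]
wrist_force: [-0.9, 0.5, -0.8]
width: 0.0374
finger_force: 30.0
time: 24.4
tool_pos: [0.5046, -0.3273, 0.0141]
ee_rot: [-3.141, 0.0, 3.022]
wrist_force: [-1.8, 0.8, 4.3]
width: 0.0372
finger_force: 30.0
```

```bash
python3 -m crank '[[0.4,[0,0,0],[0,0,0]],[0.3,[0,0,0],[0,0,0]],[0.3,[0,0,0],[0,0,0]],[0.3,[0,0,0],[0,0,0]],[0.3,[0,0,-0.01],[0,0,0]],[0.3,[0,0,-0.03],[0,0,0]],[0.3,[0,0,-0.04],[0,0,0]],[0.3,[0,0,-0.04],[0,0,0]]]'; python3 -m crank '[[0.4,[0,0,-0.04],[0,0,0]],[0.4,[0.01,0.042,-0.01],[0,0,0]],[0.4,[0.01,0.042,0],[0,0,0]],[0.4,[0.01,0.042,0],[0,0,0]],[0.4,[0.01,0.042,0],[0,0,0]],[0.4,[0.01,0.042,0],[0,0,0]],[0.4,[0.01,0.042,0],[0,0,0]],[0.4,[0.01,0.042,0],[0,0,0]]]'>/dev/null;  python3 -m crank '[[0.4,[0.009,0.042,0],[0,0,0]],[0.4,[0.009,0.042,0],[0,0,0]],[0.4,[0.009,0.042,0],[0,0,0]],[0.4,[0.009,0.042,0],[0,0,0]],[0.4,[0.009,0.042,0],[0,0,0]],[0.4,[0.009,0.042,0],[0,0,0]],[0.4,[0.009,0.042,0],[0,0,0]],[0.4,[0.009,0.04,0],[0,0,0]]]'; python3 -m crank '[[0.4,[0,0,0],[0,0,0]],[0.4,[0,0,0],[0,0,0]]]'; python3 - <<'E'
from h import *
to(436.5,320.8,44)
a=snap('top'); W=a['W']; z=W[...,2]; m=near(W,.504,-.327,.04)&(z>.035); print('loupe',rect(W,m))
cv2.imwrite('pics/t4.png',a['color'][:,:,::-1])
s=snap('wrist');W=s['W'];z=W[...,2];hsv=cv2.cvtColor(s['color'],cv2.COLOR_RGB2HSV).astype(int)
m=(hsv[...,0]>92)&(hsv[...,0]<108)&(hsv[...,1]>120)&near(W,.436,.32,.06)&(z>.098); print('cy',rect(W,m))
E
```

```text
time: 25.2
tool_pos: [0.5042, -0.327, 0.1349]
ee_rot: [3.141, -0.001, 3.022]
wrist_force: [0.1, -0.7, 0.2]
width: 0.0658
finger_force: 0.0
time: 26.8
tool_pos: [0.4379, 0.3152, 0.1846]
ee_rot: [3.141, 0.001, 3.023]
wrist_force: [-0.1, -0.2, -0.9]
width: 0.0566
finger_force: 0.0
time: 27.0
tool_pos: [0.4381, 0.3137, 0.1839]
ee_rot: [-3.141, 0.001, 3.024]
wrist_force: [-0.4, -0.8, 0.3]
width: 0.0564
finger_force: 0.0
t 27.0 tcp [438.1 313.7 183.9] yaw 173.27 w 56.4 F 0.0 wf [-0.4 -0.8  0.3] 
 d [  2.4   6.9 139.9] rot [-0.02  0.03  0.07] d after turn [  2.4   6.9 139.9]
loupe (array([ 504.8, -326.5]), array([37.7, 37. ]), -89.3, 46.6, 384)
cy (array([433.6, 315. ]), array([101.9,  61.5]), 83.3, 103.3, 3487)
```

View pics/t4.png

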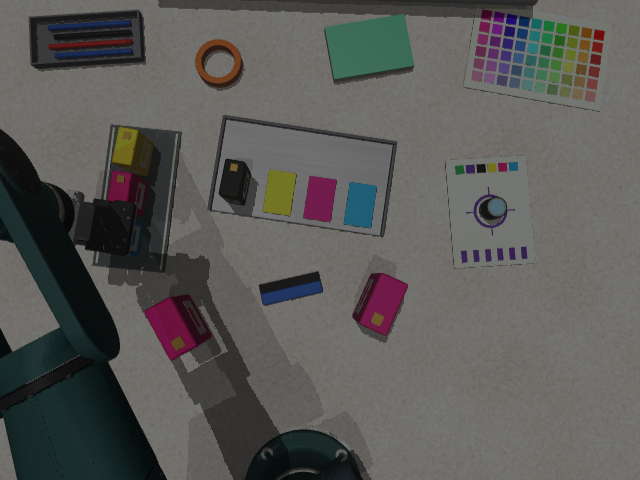

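The loupe stands in the ring at (490,210), measured at (505,-327) mm against the ring at (504,-328), and the pads are clear. Now I fetch cyan.

```bash
python3 -m crank '[[0.4,[0.002,0.007,0.02],[0,0,0]],[0.4,[0,0,0.035],[0,0,0]],[0.4,[0,0,0.035],[0,0,0]],[0.4,[0,0,0.03],[0,0,0]],[0.4,[0,0,0.018],[0,0,0]],[0.4,[0,0,0],[0,0,0]],[0.4,[0,0,0],[0,0,0]]]' ;  python3 -m crank '[[0.8,[0,0,0],[0,0,0]],[0.8,[0,0,0],[0,0,0]],[0.8,[0,0,0],[0,0,0]],[0.8,[0,0,0],[0,0,0]],[0.8,[0,0,0],[0,0,0]]]'; python3 -c "
from h import *
to(509,-87.4,184)"
```

```text
time: 27.8
tool_pos: [0.4378, 0.3195, 0.0462]
ee_rot: [3.141, 0.001, 3.02]
wrist_force: [0.8, 0.2, 0.6]
width: 0.0565
finger_force: 0.0
time: 28.3
tool_pos: [0.4379, 0.3207, 0.0467]
ee_rot: [3.141, 0.002, 3.022]
wrist_force: [0.4, -1.2, 4.5]
width: 0.0341
finger_force: 30.0
t 28.3 tcp [437.9 320.7  46.7] yaw 173.17 w 34.1 F 30.0 wf [ 0.4 -1.2  4.5] 
 d [-119.4 -396.6 -137.5] rot [ 0.06  0.11 -0.03] d after turn [-118.9 -396.8 -137.3]
```

```bash
python3 -m crank '[[0.8,[0,0,-0.025],[0,0,0]],[0.8,[0,0,-0.04],[0,0,0]],[0.8,[0,0,-0.04],[0,0,0]],[0.8,[0,0,-0.03],[0,0,0]],[0.8,[-0.006,-0.02,0],[0,0,0]],[0.8,[-0.01,-0.035,0],[0,0,0]],[0.8,[-0.011,-0.035,0],[0,0,0]],[0.8,[-0.011,-0.035,0],[0,0,0]]]'>/dev/null;  python3 -m crank '[[0.8,[-0.011,-0.035,0],[0,0,0]],[0.8,[-0.011,-0.035,0],[0,0,0]],[0.8,[-0.011,-0.035,0],[0,0,0]],[0.8,[-0.011,-0.035,0],[0,0,0]],[0.8,[-0.011,-0.035,0],[0,0,0]],[0.8,[-0.011,-0.035,0],[0,0,0]],[0.8,[-0.010,-0.035,0],[0,0,0]],[0.8,[-0.006,-0.027,0],[0,0,0]]]'; python3 -m crank '[[0.8,[0,0,0],[0,0,0]],[0.8,[0,0,0],[0,0,0]],[0.8,[0,0,0],[0,0,0]]]'; python3 -c "
from h import *
to(510,-87.5,56.5)"
```

```text
time: 29.9
tool_pos: [0.5087, -0.0899, 0.1794]
ee_rot: [3.141, -0.002, 3.021]
wrist_force: [0.7, -0.3, -1.9]
width: 0.0338
finger_force: 30.0
time: 30.2
tool_pos: [0.5087, -0.0871, 0.18]
ee_rot: [3.141, -0.001, 3.023]
wrist_force: [0.0, -0.1, -2.2]
width: 0.0337
finger_force: 30.0
t 30.2 tcp [508.7 -87.1 180. ] yaw 173.21 w 33.7 F 30.0 wf [ 0.  -0.1 -2.2] 
 d [ -1.5  -0.3 123.5] rot [ 0.05 -0.06  0.01] d after turn [ -1.4  -0.2 123.5]
```

```bash
python3 -m crank '[[0.8,[-0.001,0,0.035],[0,0,0]],[0.8,[0,0,0.035],[0,0,0]],[0.8,[0,0,0.025],[0,0,0]],[0.8,[0,0,0.015],[0,0,0]],[0.8,[0,0,0.008],[0,0,0]],[0.8,[0,0,0.003],[0,0,0]],[0.8,[0,0,0],[0,0,0]],[0.8,[0,0,0],[0,0,0]]]';python3 -m crank '[[0.8,[0,0,0.001],[0,0,0]],[0.8,[0,0,0.001],[0,0,0]],[0.8,[0,0,0],[0,0,0]],[0.8,[0,0,0],[0,0,0]]]'
```

```text
time: 31.0
tool_pos: [0.5109, -0.0882, 0.0607]
ee_rot: [-3.141, 0.002, 3.023]
wrist_force: [-0.8, 0.3, -2.1]
width: 0.0337
finger_force: 30.0
time: 31.4
tool_pos: [0.51, -0.0883, 0.0576]
ee_rot: [3.142, 0.0, 3.022]
wrist_force: [-0.1, -0.3, -2.7]
width: 0.0343
finger_force: 30.0
```

```bash
python3 -m crank '[[0.8,[0,0,0.001],[0,0,0]],[0.8,[0,0,0],[0,0,0]],[0.8,[0,0,0],[0,0,0]]]';python3 -m crank '[[0.8,[0,0,0.001],[0,0,0]],[0.8,[0,0,0],[0,0,0]],[0.8,[0,0,0],[0,0,0]]]'
```

```text
time: 31.7
tool_pos: [0.5102, -0.0883, 0.0568]
ee_rot: [-3.142, 0.001, 3.022]
wrist_force: [1.2, 0.3, -0.6]
width: 0.0337
finger_force: 30.0
time: 32.0
tool_pos: [0.5103, -0.0883, 0.0567]
ee_rot: [-3.141, 0.001, 3.022]
wrist_force: [-1.4, -0.1, 5.5]
width: 0.0339
finger_force: 30.0
```

```bash
python3 -m crank '[[0.4,[0,0,0],[0,0,0]],[0.4,[0,0,0],[0,0,0]],[0.4,[0,0,0],[0,0,0]],[0.4,[0,0,-0.01],[0,0,0]],[0.4,[0,0,-0.03],[0,0,0]],[0.4,[0,0,-0.035],[0,0,0]],[0.4,[0,0,-0.035],[0,0,0]],[0.4,[0,0,-0.02],[0,0,0]]]' >/dev/null;  python3 -m crank '[[0.4,[0.005,0.042,0],[0,0,0]],[0.4,[0.005,0.042,0],[0,0,0]],[0.4,[0.005,0.042,0],[0,0,0]],[0.4,[0.005,0.042,0],[0,0,0]],[0.4,[0.005,0.042,0],[0,0,0]],[0.4,[0.005,0.042,0],[0,0,0]],[0.4,[0.005,0.042,0],[0,0,0]],[0.4,[0.005,0.042,0],[0,0,0]]]'>/dev/null; python3 -m crank '[[0.4,[0.004,0.037,0],[0,0,0]],[0.4,[0.004,0.028,0],[0,0,0]],[0.4,[0,0,0],[0,0,0]],[0.4,[0,0,0],[0,0,0]],[0.4,[0,0,0],[0,0,0]]]'; python3 -c "
from h import *
to(509.5,316.1,45)"
```

```text
time: 34.1
tool_pos: [0.5103, 0.3147, 0.1858]
ee_rot: [-3.141, 0.0, 3.021]
wrist_force: [-0.1, 0.5, -0.3]
width: 0.056
finger_force: 0.0
t 34.1 tcp [510.3 314.7 185.8] yaw 173.1 w 56.0 F 0.0 wf [-0.1  0.5 -0.3] 
 d [  1.    1.3 140.8] rot [-0.02  0.02 -0.1 ] d after turn [  1.    1.3 140.8]
```

```bash
python3 -m crank '[[0.4,[0.002,0.001,0.02],[0,0,0]],[0.4,[0,0,0.035],[0,0,0]],[0.4,[0,0,0.035],[0,0,0]],[0.4,[0,0,0.03],[0,0,0]],[0.4,[0,0,0.02],[0,0,0]],[0.4,[0,0,0],[0,0,0]],[0.4,[0,0,0],[0,0,0]]]' ;  python3 -m crank '[[0.8,[0,0,0],[0,0,0]],[0.8,[0,0,0],[0,0,0]],[0.8,[0,0,0],[0,0,0]],[0.8,[0,0,0],[0,0,0]],[0.8,[0,0,0],[0,0,0]]]'; python3 -c "
from h import *
to(514.2,-13.4,182)"
```

```text
time: 34.8
tool_pos: [0.5087, 0.3159, 0.0461]
ee_rot: [3.141, 0.0, 3.021]
wrist_force: [0.3, -0.5, 0.3]
width: 0.0565
finger_force: 0.0
time: 35.3
tool_pos: [0.509, 0.317, 0.0469]
ee_rot: [3.141, 0.002, 3.022]
wrist_force: [1.0, -2.0, 4.8]
width: 0.0338
finger_force: 30.0
t 35.3 tcp [509.  317.   46.9] yaw 173.16 w 33.8 F 30.0 wf [ 1.  -2.   4.8] 
 d [ -44.8 -327.3 -135.3] rot [ 0.05  0.12 -0.04] d after turn [ -44.3 -327.5 -135.1]
```

```bash
python3 -m crank '[[0.8,[0,0,-0.025],[0,0,0]],[0.8,[0,0,-0.04],[0,0,0]],[0.8,[0,0,-0.04],[0,0,0]],[0.8,[0,0,-0.03],[0,0,0]],[0.8,[-0.003,-0.02,0],[0,0,0]],[0.8,[-0.004,-0.03,0],[0,0,0]],[0.8,[-0.005,-0.035,0],[0,0,0]],[0.8,[-0.005,-0.035,0],[0,0,0]]]'>/dev/null;  python3 -m crank '[[0.8,[-0.005,-0.035,0],[0,0,0]],[0.8,[-0.005,-0.035,0],[0,0,0]],[0.8,[-0.005,-0.035,0],[0,0,0]],[0.8,[-0.005,-0.035,0],[0,0,0]],[0.8,[-0.005,-0.035,0],[0,0,0]],[0.8,[-0.003,-0.032,0],[0,0,0]],[0.8,[0,0,0],[0,0,0]],[0.8,[0,0,0],[0,0,0]]]'; python3 -c "
from h import *
to(514,-13.5,57)"
```

```text
time: 36.9
tool_pos: [0.5135, -0.0132, 0.1796]
ee_rot: [3.14, -0.002, 3.021]
wrist_force: [-0.1, 0.6, -2.9]
width: 0.0337
finger_force: 30.0
t 36.9 tcp [513.5 -13.2 179.6] yaw 173.08 w 33.7 F 30.0 wf [-0.1  0.6 -2.9] 
 d [ -0.7  -0.4 122.6] rot [ 0.07 -0.1  -0.12] d after turn [ -0.5  -0.3 122.6]
```

```bash
python3 -m crank '[[0.8,[0,0,0.035],[0,0,0]],[0.8,[0,0,0.035],[0,0,0]],[0.8,[0,0,0.025],[0,0,0]],[0.8,[0,0,0.015],[0,0,0]],[0.8,[0,0,0.008],[0,0,0]],[0.8,[0,0,0.003],[0,0,0]],[0.8,[0,0,0],[0,0,0]],[0.8,[0,0,0],[0,0,0]]]';python3 -m crank '[[0.8,[0,0,0.001],[0,0,0]],[0.8,[0,0,0.001],[0,0,0]],[0.8,[0,0,0],[0,0,0]],[0.8,[0,0,0],[0,0,0]]]'; python3 -m crank '[[0.8,[0,0,0.001],[0,0,0]],[0.8,[0,0,0],[0,0,0]],[0.8,[0,0,0],[0,0,0]]]'
```

```text
time: 37.7
tool_pos: [0.5149, -0.0129, 0.0607]
ee_rot: [3.141, 0.002, 3.023]
wrist_force: [-0.1, 0.3, -1.8]
width: 0.0338
finger_force: 30.0
time: 38.1
tool_pos: [0.514, -0.0132, 0.0576]
ee_rot: [3.141, 0.0, 3.022]
wrist_force: [-0.0, 0.1, -2.9]
width: 0.0339
finger_force: 30.0
time: 38.4
tool_pos: [0.5142, -0.0132, 0.0569]
ee_rot: [-3.142, 0.001, 3.022]
wrist_force: [-1.3, -1.1, 0.9]
width: 0.0341
finger_force: 30.0
```

```bash
python3 -m crank '[[0.4,[0,0,0],[0,0,0]],[0.4,[0,0,0],[0,0,0]],[0.4,[0,0,0],[0,0,0]],[0.4,[0,0,-0.01],[0,0,0]],[0.4,[0,0,-0.03],[0,0,0]],[0.4,[0,0,-0.035],[0,0,0]],[0.4,[0,0,-0.035],[0,0,0]],[0.4,[0,0,-0.02],[0,0,0]]]' >/dev/null;  python3 -m crank '[[0.4,[-0.004,0.042,0],[0,0,0]],[0.4,[-0.004,0.042,0],[0,0,0]],[0.4,[-0.004,0.042,0],[0,0,0]],[0.4,[-0.004,0.042,0],[0,0,0]],[0.4,[-0.004,0.042,0],[0,0,0]],[0.4,[-0.004,0.042,0],[0,0,0]],[0.4,[-0.004,0.042,0],[0,0,0]],[0.4,[-0.003,0.035,0],[0,0,0]]]'>/dev/null; python3 -m crank '[[0.4,[0,0,0],[0,0,0]],[0.4,[0,0,0],[0,0,0]],[0.4,[0,0,0],[0,0,0]]]'; python3 -c "
from h import *
to(584.2,310,46)"
```

```text
time: 40.3
tool_pos: [0.584, 0.3088, 0.187]
ee_rot: [-3.141, 0.0, 3.021]
wrist_force: [-0.3, 0.4, -0.1]
width: 0.0565
finger_force: 0.0
t 40.3 tcp [584.  308.8 187. ] yaw 173.11 w 56.5 F 0.0 wf [-0.3  0.4 -0.1] 
 d [ -0.    1.3 141. ] rot [-0.02  0.02 -0.09] d after turn [-1.00e-01  1.20e+00  1.41e+02]
```

```bash
python3 -m crank '[[0.4,[0.001,0.001,0.02],[0,0,0]],[0.4,[0,0,0.035],[0,0,0]],[0.4,[0,0,0.035],[0,0,0]],[0.4,[0,0,0.03],[0,0,0]],[0.4,[0,0,0.02],[0,0,0]],[0.4,[0,0,0],[0,0,0]],[0.4,[0,0,0],[0,0,0]]]' ;  python3 -m crank '[[0.8,[0,0,0],[0,0,0]],[0.8,[0,0,0],[0,0,0]],[0.8,[0,0,0],[0,0,0]],[0.8,[0,0,0],[0,0,0]],[0.8,[0,0,0],[0,0,0]]]'; python3 -c "
from h import *
to(524.5,59.2,182)"
```

```text
time: 41.0
tool_pos: [0.5834, 0.3098, 0.0474]
ee_rot: [3.141, 0.0, 3.021]
wrist_force: [0.4, 0.8, 0.9]
width: 0.0565
finger_force: 0.0
time: 41.5
tool_pos: [0.5839, 0.311, 0.0481]
ee_rot: [3.141, 0.002, 3.022]
wrist_force: [-1.4, -1.7, 4.0]
width: 0.0341
finger_force: 29.8
t 41.5 tcp [583.9 311.   48.1] yaw 173.16 w 34.1 F 29.8 wf [-1.4 -1.7  4. ] 
 d [  28.6 -257.  -134.1] rot [ 0.04  0.13 -0.04] d after turn [  29.1 -257.1 -133.9]
```

```bash
python3 -m crank '[[0.8,[0,0,-0.025],[0,0,0]],[0.8,[0,0,-0.04],[0,0,0]],[0.8,[0,0,-0.04],[0,0,0]],[0.8,[0,0,-0.03],[0,0,0]],[0.8,[0.003,-0.02,0],[0,0,0]],[0.8,[0.003,-0.03,0],[0,0,0]],[0.8,[0.004,-0.035,0],[0,0,0]],[0.8,[0.004,-0.035,0],[0,0,0]]]'>/dev/null;  python3 -m crank '[[0.8,[0.004,-0.035,0],[0,0,0]],[0.8,[0.004,-0.035,0],[0,0,0]],[0.8,[0.004,-0.035,0],[0,0,0]],[0.8,[0.003,-0.032,0],[0,0,0]],[0.8,[0,0,0],[0,0,0]],[0.8,[0,0,0],[0,0,0]]]'; python3 -c "
from h import *
to(524.5,59.2,58)"
```

```text
time: 42.9
tool_pos: [0.5232, 0.0591, 0.1806]
ee_rot: [3.141, -0.002, 3.021]
wrist_force: [0.8, -0.4, -2.0]
width: 0.0339
finger_force: 29.8
t 42.9 tcp [523.2  59.1 180.6] yaw 173.08 w 33.9 F 29.8 wf [ 0.8 -0.4 -2. ] 
 d [ -1.5   0.2 122.6] rot [ 0.05 -0.09 -0.12] d after turn [ -1.3   0.3 122.6]
```

```bash
python3 -m crank '[[0.8,[0,0,0.035],[0,0,0]],[0.8,[0,0,0.035],[0,0,0]],[0.8,[0,0,0.025],[0,0,0]],[0.8,[0,0,0.015],[0,0,0]],[0.8,[0,0,0.008],[0,0,0]],[0.8,[0,0,0.003],[0,0,0]],[0.8,[0,0,0],[0,0,0]],[0.8,[0,0,0],[0,0,0]]]';python3 -m crank '[[0.8,[0,0,0.001],[0,0,0]],[0.8,[0,0,0.001],[0,0,0]],[0.8,[0,0,0],[0,0,0]],[0.8,[0,0,0],[0,0,0]]]'; python3 -m crank '[[0.8,[0,0,0.001],[0,0,0]],[0.8,[0,0,0],[0,0,0]],[0.8,[0,0,0],[0,0,0]]]'
```

```text
time: 43.7
tool_pos: [0.5246, 0.0595, 0.0617]
ee_rot: [3.141, 0.002, 3.023]
wrist_force: [0.0, -0.1, -3.2]
width: 0.0337
finger_force: 29.8
time: 44.1
tool_pos: [0.5237, 0.0592, 0.0586]
ee_rot: [3.141, 0.0, 3.022]
wrist_force: [-0.2, -0.8, -2.7]
width: 0.0338
finger_force: 29.8
time: 44.4
tool_pos: [0.5238, 0.0592, 0.0581]
ee_rot: [3.141, 0.001, 3.022]
wrist_force: [-1.4, -0.5, 1.9]
width: 0.0341
finger_force: 29.8
```

Contact made. I release, rise and move aside to the mat side, then check everything from above.

```bash
python3 -m crank '[[0.4,[0,0,0],[0,0,0]],[0.4,[0,0,0],[0,0,0]],[0.4,[0,0,0],[0,0,0]],[0.4,[0,0,-0.01],[0,0,0]],[0.4,[0,0,-0.03],[0,0,0]],[0.4,[0,0,-0.035],[0,0,0]],[0.4,[0,0,-0.035],[0,0,0]],[0.4,[0,0,-0.03],[0,0,0]]]' >/dev/null;  python3 -m crank '[[0.4,[0.01,0.042,0],[0,0,0]],[0.4,[0.01,0.042,0],[0,0,0]],[0.4,[0.01,0.042,0],[0,0,0]],[0.4,[0.01,0.042,0],[0,0,0]],[0.4,[0.01,0.042,0],[0,0,0]],[0.4,[0.01,0.042,0],[0,0,0]],[0.4,[0.01,0.03,0],[0,0,0]],[0.4,[0,0,0],[0,0,0]]]'; python3 - <<'E'
from h import *
a=snap('top'); W=a['W']; z=W[...,2]
for k,(x,y) in dict(b=(.5325,.1316),y=(.523,.059),m=(.514,-.014),c=(.508,-.087)).items(): print(k,rect(W,near(W,x,y,.05)&(z>.1)&(z<.125)))
print('loupe',rect(W,near(W,.504,-.327,.04)&(z>.035)))
cv2.imwrite('pics/t5.png',cv2.resize(a['color'][100:300,80:560,::-1],None,fx=1.6,fy=1.6))
E
```

```text
time: 46.0
tool_pos: [0.4864, 0.3513, 0.1977]
ee_rot: [3.14, -0.0, 3.028]
wrist_force: [-0.0, 0.1, -0.2]
width: 0.0565
finger_force: 0.0
b (array([532.6, 131.6]), array([62.7, 34.6]), -9.3, 110.1, 797)
y (array([522.5,  60.1]), array([62.5, 34.3]), -7.8, 114.2, 806)
m (array([514.5, -12.6]), array([62.5, 33.9]), -6.4, 114.1, 786)
c (array([507.8, -87.4]), array([62.3, 34.4]), -6.9, 114.0, 798)
loupe (array([ 504.8, -325.9]), array([37.4, 37.2]), -89.8, 46.3, 387)
```

View pics/t5.png

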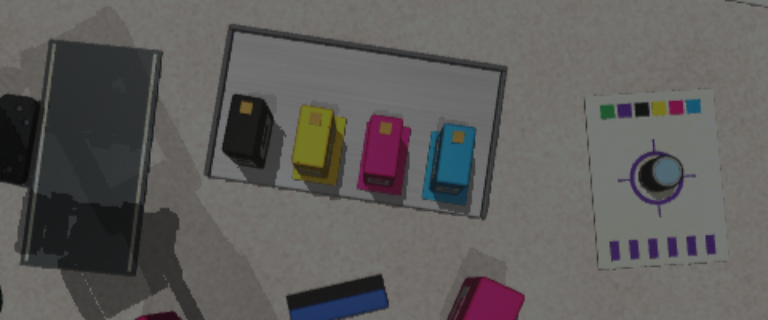

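All three cartridges are back on their own pads within 2 mm of where they started. The loupe stands in the ring at (658,175), the black cartridge hasn't moved, and the mat is empty. Handing in.

```bash
python3 -m crank '[[0.4,[0,0,0],[0,0,0]],[0.4,[0,0,0],[0,0,0]],[0.4,[0,0,0],[0,0,0]]]' >/dev/null; python3 -c "
from bench import robot
print(robot.close_job())"
```

```text
the job is handed in; nothing more can be done
None
```

The job is handed in, with no verdict returned: my last top-view check showed the loupe within about 2 mm of the ring's centre, each coloured cartridge upright on its own pad within about 2 mm of its start, and the black cartridge unmoved.

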